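# Empty the scale's scoop pan into the gift box

### The job

The fudge is weighed: lift the scoop pan off the scale by its grip bar with all six squares aboard, and tip it low over the square gift box so that they slide gently off the spout into the box, none touched by the fingers. Then stand the empty pan back flat on the middle of the scale's platter and let go. Leave the box where it stands and the other things on the counter as they are.

Things in the scene. Friction and masses are not known exactly. Their poses are not given: they have to be found in the camera images.
- pan: Steel scoop pan, 0.24-0.34 kg, loaded and flat on the scale. Floor 210 mm long, 3 thick, 120 wide, over the front 85 mm tapering to 90 at the open front edge (spout). Walls 42 high, 22 at the spout, leaning out to 137 mm overall. Origin under the floor's centre (105 from spout edge and back wall); x to the spout, z up. Starts with the spout within 35 deg of the robot's right (-y).
- pan_grip (a point): Centre of the pan's black grip bar, on two straps above the back wall: x -108, y 0, z +76 mm in the pan's frame. Bar 14 mm thick along x, 24 tall, 94 long along y, straps 76 apart; walls and fudge stay over 20 mm below it. Made to be pinched across its thickness from above; the pan hangs out in front, so grip with 60 N or more.
- pan_spout (a point): Middle of the pan's open front edge, on the floor's upper face: x +105, y 0, z +3 mm in the pan's frame, axes as the pan's.
- scale: White counter scale, fixed where it stands, 250 x 250 mm, 80 mm high to the top of its platter. Origin on the counter under its middle; the display faces -x of its own frame, z up.
- platter (a point): Middle of the upper face of the scale's flat square-edged steel platter, 190 mm (scale's x) by 230 mm (scale's y), 80 mm above the counter.
- gift_box: Open square plain cardboard gift box, loose, 0.16 kg: 150 x 150 mm outside, 60 mm high, walls and floor 4 mm thick (142 mm square inside). Origin under the middle of its floor, z up, x and y along its sides.
- tub: Open round plain cardboard tub, 136 mm across the rim, 58 mm high, loose. Not for this job. Origin under its middle.
- tongs: Steel serving tongs lying flat, 215 x 35 mm, 20 mm high, loose; x along them. Not for this job.
- honey1: Small honey jar, 53 mm across, 92 mm high, loose; origin under its middle.
- honey2: Another honey jar like it.
- pumpkin: Small ornamental pumpkin, about 70 mm across, 63 mm high, loose; origin under its middle.
- box_lid: Lid of the gift box lying flat, top face up, 158 x 158 mm, 25 mm high, loose; origin under its middle.
- fudge1: Square of brown fudge, 26 x 26 mm and 20 mm high, about 18 g, loose on the pan's floor in two rows of three; origin in the middle of its underside. Fudge starts to slide down the steel when the pan slopes 19 to 29 degrees.
- fudge2: Another square of fudge like fudge1.
- fudge3: Another square of fudge like fudge1.
- fudge4: Another square of fudge like fudge1.
- fudge5: Another square of fudge like fudge1.
- fudge6: Another square of fudge like fudge1.

How it is judged:
On the way, in this order (a step that is already met when the one before it is completed fails the run):
1. the pan is lifted clear of the scale with all six squares of fudge in it (height (world z) of pan above 0.1 m and contact force between pan and scale below 0.05 N and z of fudge1 in the frame of pan between -0.005 and 0.05 m and x of fudge1 in the frame of pan between -0.105 and 0.105 m and y of fudge1 in the frame of pan between -0.065 and 0.065 m and z of fudge2 in the frame of pan between -0.005 and 0.05 m and x of fudge2 in the frame of pan between -0.105 and 0.105 m and y of fudge2 in the frame of pan between -0.065 and 0.065 m and z of fudge3 in the frame of pan between -0.005 and 0.05 m and x of fudge3 in the frame of pan between -0.105 and 0.105 m and y of fudge3 in the frame of pan between -0.065 and 0.065 m and z of fudge4 in the frame of pan between -0.005 and 0.05 m and x of fudge4 in the frame of pan between -0.105 and 0.105 m and y of fudge4 in the frame of pan between -0.065 and 0.065 m and z of fudge5 in the frame of pan between -0.005 and 0.05 m and x of fudge5 in the frame of pan between -0.105 and 0.105 m and y of fudge5 in the frame of pan between -0.065 and 0.065 m and z of fudge6 in the frame of pan between -0.005 and 0.05 m and x of fudge6 in the frame of pan between -0.105 and 0.105 m and y of fudge6 in the frame of pan between -0.065 and 0.065 m), for 0.2 s.
2. all six squares of fudge are in the gift box (x of fudge1 in the frame of gift_box between -0.075 and 0.075 m and y of fudge1 in the frame of gift_box between -0.075 and 0.075 m and z of fudge1 in the frame of gift_box between -0.01 and 0.055 m and x of fudge2 in the frame of gift_box between -0.075 and 0.075 m and y of fudge2 in the frame of gift_box between -0.075 and 0.075 m and z of fudge2 in the frame of gift_box between -0.01 and 0.055 m and x of fudge3 in the frame of gift_box between -0.075 and 0.075 m and y of fudge3 in the frame of gift_box between -0.075 and 0.075 m and z of fudge3 in the frame of gift_box between -0.01 and 0.055 m and x of fudge4 in the frame of gift_box between -0.075 and 0.075 m and y of fudge4 in the frame of gift_box between -0.075 and 0.075 m and z of fudge4 in the frame of gift_box between -0.01 and 0.055 m and x of fudge5 in the frame of gift_box between -0.075 and 0.075 m and y of fudge5 in the frame of gift_box between -0.075 and 0.075 m and z of fudge5 in the frame of gift_box between -0.01 and 0.055 m and x of fudge6 in the frame of gift_box between -0.075 and 0.075 m and y of fudge6 in the frame of gift_box between -0.075 and 0.075 m and z of fudge6 in the frame of gift_box between -0.01 and 0.055 m), for 0.2 s.
3. the empty pan stands flat on the middle of the scale's platter, let go (horizontal distance between pan and platter below 0.03 m and z of pan in the frame of scale between 0.074 and 0.086 m and angle between pan's own z axis and vertical below 0.06 rad and contact force between pan and the fingers below 0.1 N and linear speed of pan below 0.02 m/s), for 0.2 s.
At the end, for the whole second after the job is handed in: All six squares of fudge lie at rest inside the gift box, which stands upright within 30 mm of where it was; the pan stands flat (within 3.4 degrees) on the platter, released and at rest, its middle within 30 mm of the platter's middle (all of step 2 and all of step 3 and linear speed of each of fudge1, fudge2, fudge3, fudge4, fudge5, fudge6 below 0.03 m/s and angle between gift_box's own z axis and vertical below 0.06 rad and linear speed of gift_box below 0.02 m/s and distance of gift_box from where it was at the start of the episode below 0.03 m); the robot touches nothing.
It fails at once if the fingers touch the fudge (contact force between any of fudge1, fudge2, fudge3, fudge4, fudge5, fudge6 and the fingers above 0.3 N).
It fails at once if a square of fudge is thrown or dropped hard (faster than 2.2 m/s, a fall of some 25 cm) (linear speed of any of fudge1, fudge2, fudge3, fudge4, fudge5, fudge6 above 2.2 m/s).
It fails at once if the gift box is pushed more than 30 mm or tipped (distance of gift_box from where it was at the start of the episode above 0.03 m or angle between gift_box's own z axis and vertical above 0.35 rad).
It fails at once if something else on the counter (tub, tongs, honey jar, pumpkin or box lid) is moved more than 30 mm (distance of any of tub, tongs, honey1, honey2, pumpkin, box_lid from where it was at the start of the episode above 0.03 m).
It also fails if it takes over 54 s, if anything falls off the work surface, if the arm or the gripper's body presses on something with over 40 N, if the wrist force passes 120 N, or if a joint passes its speed limit or range.

### The arm

A 6-joint arm with a two-finger parallel gripper is mounted at the origin on the work surface. World frame = base frame: x ahead of the robot, y to its left, z up, the work surface at z = 0. Lengths are in m, angles in rad, forces in N, time in s.
With the tool pointing down it reaches from about 0.35 to 0.975 m from the base axis. Payload 4.9 kg.
Tool frame: the origin (TCP) lies midway between the tips of the shut fingers; the grasp point (between the pads) lies 19 mm behind it; z points along the fingers, y is the line along which they close (so a half turn about z gives the same grasp; the last joint's range is limited). The gripper opens to 85 mm and grips with 20 to 120 N. Pads are 22 mm wide; open, the fingers measure 114 mm over their backs; the gripper's body (76 mm by 85 mm) begins 54 mm behind the grasp point. The pads swing forward as they close: fully open they stand 13 mm farther back than shut.
Start: joints at [-1.269, 0.053, 1.613, -0, 1.476, -0.119], TCP at [0.255, -0.57, 0.231] pointing down, gripper open.
Joint ranges: [-3.01, 3.01], [-1.01, 2.22], [0.06, 2.58], [-1.02, 4.17], [0.09, 2.62], [-3.14, 3.14]. Speed limits (rad/s): [2.57, 2.57, 3.14, 3.14, 3.14, 3.14].

### API

Orientations are given as a unit quaternion [w, x, y, z].
In Python, from plant import manip gives the robot as it stands.
- The arm moves only by the shell command python3 shift.py 'ROWS'. ROWS is a JSON object with one list for each field, all of the same length, 1 to 5, a row being the entries at one place: aperture (the opening from 0.0 (shut) to 1.0 (fully open)), x, y, z (the shift in shares of the most that a row can go, 1 being 62.5 mm), drx, dry, drz (a rotation vector in rad); each row shifts and turns the commanded pose from where the row before left it, along the tool's axes as they then stand; what a row does not reach is not made up. A row lasts 1/8 s, in which the tool goes at most 0.0625 m and 0.188 rad, less where a joint would pass 70% of its speed; a pose out of reach is approached as far as the arm can. The fingers move at their own pace and stop on an object; the grip force is fixed at half the most. Time passes only in rows, so rows that do not move let the fingers close. It prints the time, the measured TCP pose, the force, the opening and the grip force at its end. Input that does not fit is refused with a message, and nothing moves.
- manip.state(): the state, without advancing time (a new reading comes with each control period).
- manip.grab_frame(name): name is "scene" or "top" or "wrist"; returns the picture (480x640x3 uint8, red, green, blue); there is no depth.
- manip.camera_params(name): a dict with "intrinsics" (3x3 intrinsics, pixels), "xyz" and "orientation" of the camera in the world. Camera axes: x right, y down, z forward; pixel columns grow to the right and rows downward; lengths in m; the calibration is good to about 2 mm. A picture is of the moment at which its call begins: read the wrist's pose just before it. camera_params takes no time and is no camera call; for the wrist camera it gives the pose at the moment of the call.
- manip.job_done(): hands the job in; it is judged then, once.
The state is a dict: "time": time; "joint_pos": joint angles; "joint_vel": joint speeds; "joint_efforts": joint torques, N m; "tool_pos": TCP position; "tool_rot": TCP orientation; "contact_force": force on the tool from outside, world axes, zero at the start; "ft_torque": the same for the moment, N m; "gripper_width": opening from 0.0 (shut) to 1.0 (fully open); "grasp_force": force on a finger pad.
Only numpy, scipy, OpenCV 4.12 (cv2) and the standard library are available. Lean on these libraries where they do the work, as an engineer would, in place of code of your own. Each camera call takes 0.05 s, during which the arm holds its last target. There are 200 camera calls.

## Working session

There is one attempt and no reset: what is moved stays moved. The work goes in short steps, Python scripts to look and compute and a shell command to move; the robot and the scene stay as the last step left them, time stands still between calls to the robot, and variables do not carry over. Pictures are saved under pics/ and viewed, at most 10 in all, crops included, and the job is handed in when it is done.

```bash
ls; mkdir -p pics; python3 - <<'E'
from plant import manip
import cv2
for n in ("scene","top"):
    cv2.imwrite(f"pics/{n}0.png",manip.grab_frame(n)[:,:,::-1]); print(n,manip.camera_params(n))
print(manip.state())
E
```

```text
pics
plant.py
shift.py
scene {'intrinsics': array([[469.71206713,   0.        , 318.89549777],
       [  0.        , 469.71206713, 245.49887183],
       [  0.        ,   0.        ,   1.        ]]), 'xyz': array([1.11485804, 0.38996776, 0.91147802]), 'orientation': array([-0.13988964,  0.39533959,  0.85402213, -0.30786961])}
top {'intrinsics': array([[453.34497029,   0.        , 326.15378641],
       [  0.        , 453.34497029, 233.34765317],
       [  0.        ,   0.        ,   1.        ]]), 'xyz': array([ 0.33278059, -0.06518244,  1.26662198]), 'orientation': array([-0.07459669,  0.72351941, -0.68248348,  0.07191164])}
{'time': 0.1, 'joint_pos': array([-1.26900776e+00,  5.32869134e-02,  1.61415387e+00,  1.24924867e-05,
        1.47600609e+00, -1.18980214e-01]), 'joint_vel': array([ 0.00068248, -0.00057978, -0.00354139,  0.00160069, -0.00048568,
       -0.00152807]), 'joint_efforts': array([-5.57323056e-04, -3.94901383e+01, -3.71362889e+01, -1.62232254e-04,
        3.92391987e-03,  1.41615632e-05]), 'tool_pos': array([ 0.25513514, -0.56993603,  0.23019008]), 'tool_rot': array([-9.23808350e-04,  9.77950417e-01,  2.08835158e-01, -7.84321721e-05]), 'contact_force': array([ 0.93201698, -0.94429686, -0.38404134]), 'ft_torque': array([ 0.01856838,  0.0043874 , -0.02233706]), 'grasp_force': 0.0, 'gripper_width': 0.998433702029565}
```

View pics/scene0.png

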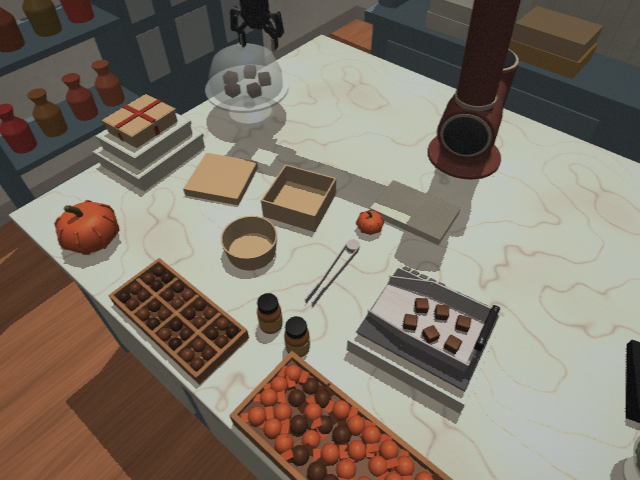

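View pics/top0.png

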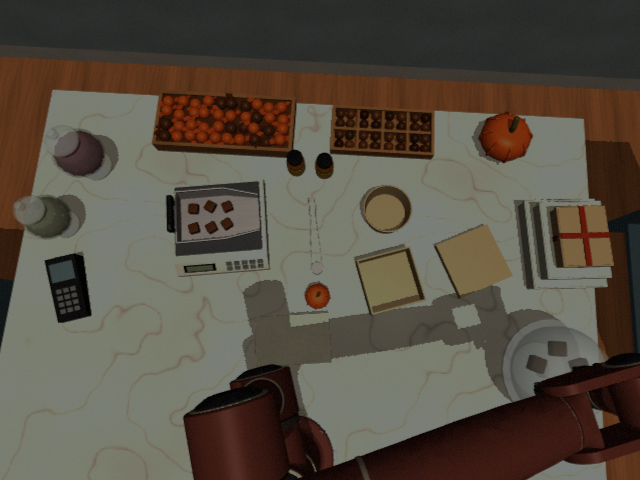

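The scene view shows the pan's black grip bar at about (486,330), with six squares aboard, and the gift box at (298,197). In the top view the bar is at (171,213) and the box at (390,280). The tongs, pumpkin and tub stand between the scale and the box. I'll zoom in to pick points more exactly.

```bash
python3 - <<'E'
import cv2,numpy as np
t=cv2.imread("pics/top0.png");s=cv2.imread("pics/scene0.png")
def crop(im,x,y,w,h,k):
    c=cv2.resize(im[y:y+h,x:x+w],None,fx=k,fy=k,interpolation=cv2.INTER_CUBIC)
    c=cv2.convertScaleAbs(c,alpha=1.5,beta=20)
    for i in range(0,w,10):
        L=8 if i%50 else 16
        cv2.line(c,(i*k,0),(i*k,L),(0,255,255),1)
        if i%20==0: cv2.putText(c,str(x+i),(i*k,24),0,.35,(0,0,255),1)
    for j in range(0,h,10):
        cv2.line(c,(0,j*k),(8,j*k),(0,255,255),1)
        if j%20==0: cv2.putText(c,str(y+j),(10,j*k+4),0,.35,(0,0,255),1)
    return c
a=np.hstack([crop(t,160,170,120,110,4),crop(t,350,240,80,110,4)])
cv2.imwrite("pics/c1.png",a)
b=np.hstack([crop(s,345,260,160,150,3),crop(s,255,155,90,150,3)])
cv2.imwrite("pics/c2.png",b); print(a.shape,b.shape)
E
```

```text
(440, 800, 3) (450, 750, 3)
```

View pics/c1.png

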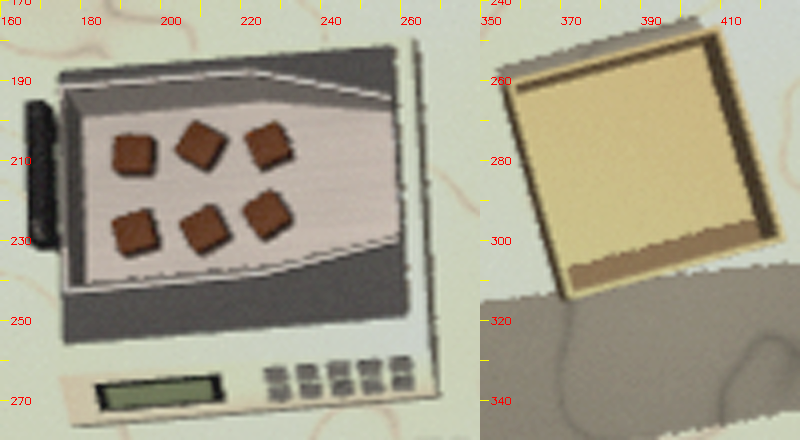

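View pics/c2.png

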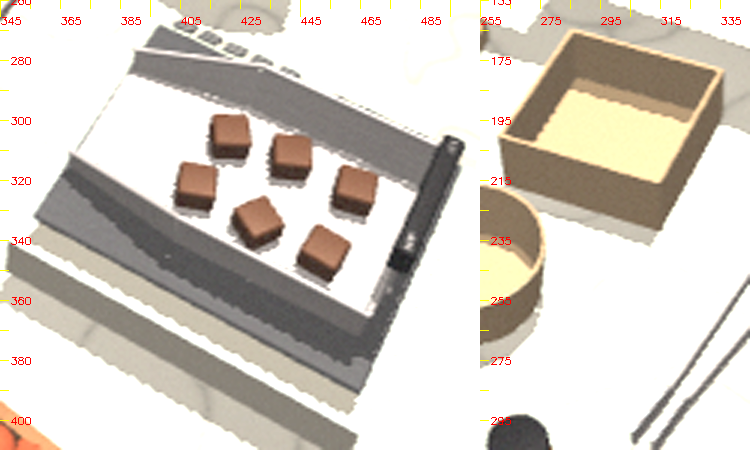

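The crops show the bar ends at top px (170,195)/(171.5,232.5) and scene px (496,308)/(478,343). The platter's edges, the box rim and the spout's corners are clear too. Next I triangulate them.

```bash
cat > h.py <<'E'
import numpy as np
from scipy.spatial.transform import Rotation as R
from plant import manip
def RT(p): q=p["orientation"]; return R.from_quat([q[1],q[2],q[3],q[0]]).as_matrix(),np.array(p["xyz"])
def ray(cam,uv,P=None):
    P=P or manip.camera_params(cam); M,c=RT(P)
    d=M@np.linalg.solve(P["intrinsics"],[uv[0],uv[1],1.]); return c,d/np.linalg.norm(d)
def tri(rs):
    A=sum(np.eye(3)-np.outer(d,d) for c,d in rs); b=sum((np.eye(3)-np.outer(d,d))@c for c,d in rs)
    p=np.linalg.solve(A,b); return p,max(np.linalg.norm(np.cross(p-c,d)) for c,d in rs)
def onz(cam,uv,z):
    c,d=ray(cam,uv); return c+d*(z-c[2])/d[2]
E
python3 - <<'E'
from h import *
np.set_printoptions(precision=4,suppress=True)
T=lambda x,y:(160+x/4,170+y/4); B=lambda x,y:(350+(x-480)/4,240+y/4)
S=lambda x,y:(345+x/3,260+y/3); SB=lambda x,y:(255+(x-480)/3,155+y/3)
pairs={"barL":(T(39,102),S(452,143)),"barR":(T(44,248),S(398,248)),
"sp+":(T(398,97),S(72,152)),"sp-":(T(400,240),S(133,73)),
"platA":(T(410,315),S(158,27)),"platB":(T(395,45),S(38,215)),"platC":(T(60,72),S(358,391)),
"bTL":(B(503,80),SB(500,135)),"bTR":(B(718,30),SB(575,30)),"bBR":(B(782,238),SB(722,70)),"bBL":(B(568,298),SB(660,182))}
# try all pairings for bar/spout
for k,(t,s) in pairs.items(): print(k,*tri([ray("top",t),ray("scene",s)]))
print("swap bar",tri([ray("top",T(39,102)),ray("scene",S(398,248))]),tri([ray("top",T(44,248)),ray("scene",S(452,143))]))
print("box swap",[tri([ray("top",pairs[a][0]),ray("scene",pairs[b][1])]) for a,b in (("bTL","bTR"),("bTL","bBL"),("bTR","bTL"))])
print("plat@.08",[onz("top",T(*p),.08) for p in ((410,315),(395,45),(60,72),(63,343))])
print("spout@.083",[onz("top",T(*p),.083) for p in ((398,97),(400,240))],"back",[onz("top",T(*p),.083) for p in ((82,117),(85,285))])
print("bar@.168",[onz("top",T(*p),.168) for p in ((39,102),(44,248))])
print("box@.06",[onz("top",pairs[k][0],.06) for k in ("bTL","bTR","bBR","bBL")])
for n,p in dict(tongA=(312,198),tongB=(318,268),pump=(317,294),tub=(386,208),h1=(295,158),h2=(325,165)).items(): print(n,onz("top",p,.03))
E
```

```text
barL [0.614  0.3299 0.2402] 0.012378683320644308
barR [0.5688 0.3509 0.072 ] 0.01383333458863416
sp+ [0.6729 0.1353 0.098 ] 0.00469626400519372
sp- [0.5803 0.126  0.0796] 0.0020638912819935314
platA [0.531  0.1152 0.0746] 0.0015702619521992492
platB [0.7158 0.1425 0.0793] 0.0033311343575794516
platC [0.6846 0.367  0.0792] 0.000730442059432866
bTL [ 0.5562 -0.1831  0.1091] 0.06633523744146333
bTR [ 0.5263 -0.2415  0.1802] 0.020382362440638045
bBR [ 0.3921 -0.2595  0.0581] 0.07166173015132728
bBL [ 0.3941 -0.2183 -0.0981] 0.0203092306627276
swap bar (array([0.6382, 0.3448, 0.1677]), np.float64(1.7915914847164194e-05)) (array([0.5462, 0.3339, 0.1588]), np.float64(0.0010840965666854257))
box swap [(array([ 0.5219, -0.1602,  0.2087]), np.float64(0.041325142902502665)), (array([ 0.5177, -0.1364,  0.0629]), np.float64(0.00020914037347417836)), (array([ 0.5608, -0.2802,  0.0579]), np.float64(0.0005996528998666336))]
plat@.08 [array([0.5308, 0.113 , 0.08  ]), array([0.7173, 0.1396, 0.08  ]), array([0.6846, 0.366 , 0.08  ]), array([0.4987, 0.3404, 0.08  ])]
spout@.083 [array([0.6796, 0.1337, 0.083 ]), array([0.5806, 0.1236, 0.083 ])] back [array([0.6529, 0.3461, 0.083 ]), array([0.5379, 0.3297, 0.083 ])]
bar@.168 [array([0.6381, 0.3447, 0.168 ]), array([0.5448, 0.3295, 0.168 ])]
box@.06 [array([ 0.5182, -0.1368,  0.06  ]), array([ 0.5608, -0.2803,  0.06  ]), array([ 0.4238, -0.3253,  0.06  ]), array([ 0.3766, -0.1857,  0.06  ])]
tongA [ 0.6928 -0.0068  0.03  ]
tongB [ 0.4947 -0.0361  0.03  ]
pump [ 0.4238 -0.0378  0.03  ]
tub [ 0.6758 -0.2171  0.03  ]
h1 [0.8097 0.0499 0.03  ]
h2 [ 0.7935 -0.0378  0.03  ]
```

Units first: shifts go in shares of 62.5 mm. So -0.052 m is -0.832, 0.03 m is 0.48.

```bash
cat >> h.py <<'E'
def err(pos,hd,th=0):
    """tool-axes shift and rotvec from now to TCP pos, tool y along heading hd deg, nose down th deg"""
    s=manip.state(); q=s["tool_rot"]; M=R.from_quat([q[1],q[2],q[3],q[0]])
    h=np.radians(hd); y=np.array([np.cos(h),np.sin(h),0]); z=np.array([0,0,-1.]); x=np.cross(y,z)
    G=R.from_matrix(np.column_stack([x,y,z]))*R.from_rotvec([np.radians(th),0,0])
    print("t",round(s["time"],2),"shift",np.round(M.inv().apply(np.array(pos)-s["tool_pos"]),4),"rot",np.round((M.inv()*G).as_rotvec(),3),
      "pos",np.round(s["tool_pos"],4),"j",np.round(s["joint_pos"],2),"F",np.round(s["contact_force"],1),"g",s["gripper_width"],s["grasp_force"])
E
python3 shift.py '{"aperture": [1,1,1,1,1],"x": [0,0,0.48,0.48,0.48],"y": [0,0,-0.832,-0.832,-0.832],"z": [-0.16,-0.16,0,0,0],"drx": [0,0,0,0,0],"dry": [0,0,0,0,0],"drz": [0.122,0.122,0,0,0]}'
python3 -c 'from h import *;err((.5917,.3375,.25),-80.2)'
```

```text
time: 0.72
tool_pos: [0.3166, -0.3992, 0.2507]
tool_rot: [-0.0, 0.996, 0.088, -0.0]
contact_force: [0.9, -0.9, 0.4]
gripper_width: 1.001
grasp_force: 0.0
t 0.72 shift [ 0.3998 -0.6772  0.0013] rot [-0.001  0.     0.005] pos [ 0.3166 -0.3992  0.2507] j [-1.05 -0.24  1.85  0.    1.53  0.35] F [ 0.9 -0.9  0.4] g 1.0010340703188845 0.0
```

```bash
python3 shift.py '{"aperture": [1,1,1,1,1],"x": [0.48,0.48,0.48,0.48,0.48],"y": [-0.832,-0.832,-0.832,-0.832,-0.832],"z": [0,0,0,0,0],"drx": [0,0,0,0,0],"dry": [0,0,0,0,0],"drz": [0,0,0,0,0]}' >/dev/null
python3 shift.py '{"aperture": [1,1,1,1,1],"x": [0.48,0.48,0.48,0.48,0.48],"y": [-0.832,-0.832,-0.832,-0.832,-0.832],"z": [0,0,0,0,0],"drx": [0,0,0,0,0],"dry": [0,0,0,0,0],"drz": [0,0,0,0,0]}' >/dev/null
python3 shift.py '{"aperture": [1,1,1,1],"x": [0.48,0.48,0,0],"y": [-0.832,-0.832,0,0],"z": [0,0,0,0],"drx": [0,0,0,0],"dry": [0,0,0,0],"drz": [0,0,0,0]}'
python3 - <<'E'
from h import *
import cv2
err((.5917,.3375,.25),-80.2)
P=manip.camera_params("wrist"); im=manip.grab_frame("wrist"); 
# project predicted bar ends at z=.168 for check
M,c=RT(P)
def pr(p): v=P["intrinsics"]@(M.T@(np.array(p)-c)); return v[:2]/v[2]
h=np.radians(-80.2); l=np.array([-np.sin(h),np.cos(h),0]); f=np.array([np.cos(h),np.sin(h),0]); b=np.array([.5917,.3375,.168])
im=im[:,:,::-1].copy()
for a in (-.047,.047):
    for d in (-.007,.007):
        uv=pr(b+a*l+d*f); print(np.round(uv,1)); cv2.circle(im,tuple(int(v) for v in uv),2,(0,0,255),-1)
cv2.imwrite("pics/w1.png",im)
E
```

```text
time: 2.48
tool_pos: [0.5607, 0.2763, 0.2505]
tool_rot: [0.0, 0.996, 0.089, -0.001]
contact_force: [-0.4, -0.3, -0.6]
gripper_width: 0.998
grasp_force: 0.0
t 2.48 shift [ 0.0413 -0.0547  0.0004] rot [0.001 0.002 0.006] pos [0.5607 0.2763 0.2505] j [ 0.34  0.04  1.59 -0.    1.51  1.73] F [-0.4 -0.3 -0.6] g 0.9984527218750895 0.0
[226.6 257.7]
[247.1 257.8]
[216.2 111.1]
[239.2 111.3]
```

View pics/w1.png

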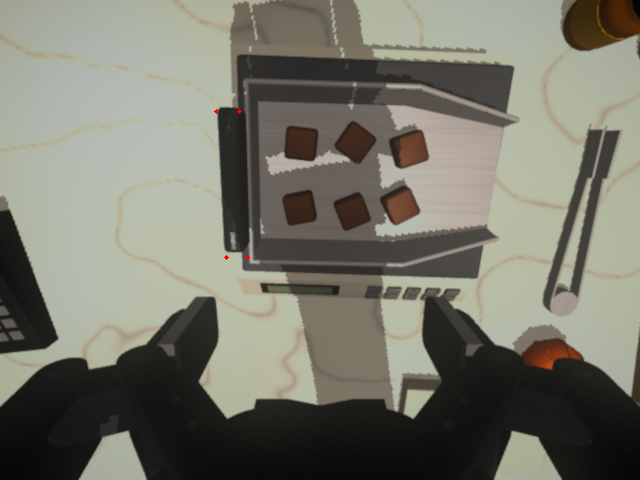

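The wrist view shows the bar at (218–248, 108–251), within about 3 mm of my estimate. The gripper is clear to go down.

Scaled: 0.04 m is 0.64, -0.0275 m is -0.44.

```bash
python3 shift.py '{"aperture": [1,1,1,1,1],"x": [0.352,0.352,0,0,0],"y": [-0.44,-0.44,0,0,0],"z": [0,0,0,0.64,0.64],"drx": [0,0,0,0,0],"dry": [0,0,0,0,0],"drz": [0,0.006,0,0,0]}'
python3 shift.py '{"aperture": [1,1,1],"x": [0,0,0],"y": [0,0,0],"z": [0.528,0,0],"drx": [0,0,0],"dry": [0,0,0],"drz": [0,0,0]}'
python3 -c 'from h import *;err((.594,.338,.137),-80.2)'
```

```text
time: 3.15
tool_pos: [0.595, 0.3367, 0.1718]
tool_rot: [-0.0, 0.996, 0.084, 0.001]
contact_force: [0.0, 0.1, 0.2]
gripper_width: 1.001
grasp_force: 0.0
time: 3.52
tool_pos: [0.5955, 0.3378, 0.1404]
tool_rot: [-0.0, 0.996, 0.085, 0.001]
contact_force: [-0.6, -0.5, 0.9]
gripper_width: 0.999
grasp_force: 0.0
t 3.52 shift [-0.0015 -0.0005  0.0034] rot [-0.    -0.002 -0.001] pos [0.5955 0.3378 0.1404] j [ 0.41  0.25  1.54 -0.    1.34  1.81] F [-0.6 -0.5  0.9] g 0.9988072371644615 0.0
```

Scaled: 0.004 m is 0.064.

```bash
python3 shift.py '{"aperture": [1,0.5,0.3,0.2,0.1],"x": [0,0,0,0,0],"y": [0,0,0,0,0],"z": [0.064,0,0,0,0],"drx": [0,0,0,0,0],"dry": [0,0,0,0,0],"drz": [0,0,0,0,0]}'
python3 shift.py '{"aperture": [0,0,0,0],"x": [0,0,0,0],"y": [0,0,0,0],"z": [0,0,0,0],"drx": [0,0,0,0],"dry": [0,0,0,0],"drz": [0,0,0,0]}'
python3 -c 'from h import *;err((.594,.338,.137),-80.2)'
```

```text
time: 4.15
tool_pos: [0.5947, 0.3389, 0.1347]
tool_rot: [-0.001, 0.996, 0.085, 0.0]
contact_force: [-4.7, -1.4, 2.0]
gripper_width: 0.153
grasp_force: 58.7
time: 4.65
tool_pos: [0.5949, 0.3387, 0.1346]
tool_rot: [-0.0, 0.996, 0.085, 0.0]
contact_force: [-0.3, 3.0, 3.0]
gripper_width: 0.153
grasp_force: 59.3
t 4.65 shift [-0.001   0.0006 -0.0024] rot [-0.001 -0.001 -0.   ] pos [0.5949 0.3387 0.1346] j [0.41 0.26 1.55 0.   1.33 1.81] F [-0.3  3.   3. ] g 0.1527996793511609 59.32422459125519
```

Scaled: -0.02 m is -0.32, -0.015 m is -0.24.

```bash
python3 shift.py '{"aperture": [0,0,0,0,0],"x": [0,0,0,0,0],"y": [0,0,0,0,0],"z": [-0.128,-0.24,-0.32,-0.32,-0.32],"drx": [0,0,0,0,0],"dry": [0,0,0,0,0],"drz": [0,0,0,0,0]}'
python3 shift.py '{"aperture": [0,0,0,0],"x": [0,0,0,0],"y": [0,0,0,0],"z": [-0.16,-0.08,0,0],"drx": [0,0,0,0],"dry": [0,0,0,0],"drz": [0,0,0,0]}'
python3 - <<'E'
from h import *
import cv2
err((.594,.338,.235),-80.2); cv2.imwrite("pics/s2.png",manip.grab_frame("scene")[150:450,150:640,::-1])
E
```

```text
time: 5.28
tool_pos: [0.595, 0.3385, 0.2196]
tool_rot: [-0.0, 0.996, 0.085, 0.001]
contact_force: [0.6, -0.2, -5.1]
gripper_width: 0.153
grasp_force: 58.5
time: 5.78
tool_pos: [0.5942, 0.3382, 0.231]
tool_rot: [0.0, 0.996, 0.085, -0.001]
contact_force: [0.2, 0.6, -4.3]
gripper_width: 0.154
grasp_force: 58.4
t 5.78 shift [-0.0003  0.0002 -0.004 ] rot [ 0.     0.002 -0.   ] pos [0.5942 0.3382 0.231 ] j [0.41 0.19 1.46 0.   1.49 1.81] F [ 0.2  0.6 -4.3] g 0.15422388326007688 58.39738190174103
```

View pics/s2.png

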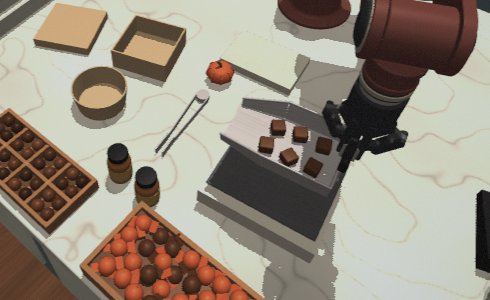

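The view shows the pan clear of the scale and level, with all six squares still in their rows. Next I carry it to the box with a gentle ramp.

Scaled: -0.0218 m is -0.3488, 0.0206 m is 0.3296.

```bash
python3 shift.py '{"aperture": [0,0,0,0,0],"x": [0,0,0,-0.176,-0.3488],"y": [0,0,0,0.1648,0.3296],"z": [0,0,0,0,0],"drx": [0,0,0,0,0],"dry": [0,0,0,0,0],"drz": [-0.027,-0.054,-0.027,0,0]}' >/dev/null
python3 shift.py '{"aperture": [0,0,0,0,0],"x": [-0.4656,-0.4656,-0.4656,-0.4656,-0.4656],"y": [0.4384,0.4384,0.4384,0.4384,0.4384],"z": [0,0,0,0,0],"drx": [0,0,0,0,0],"dry": [0,0,0,0,0],"drz": [0,0,0,0,0]}' >/dev/null
python3 shift.py '{"aperture": [0,0,0,0,0],"x": [-0.4656,-0.4656,-0.3488,-0.176,0],"y": [0.4384,0.4384,0.3296,0.1648,0],"z": [0,0,0,0,0],"drx": [0,0,0,0,0],"dry": [0,0,0,0,0],"drz": [0,0,0,0,0]}'
python3 - <<'E'
from h import *
import cv2
err((.4,.011,.235),-74); a=manip.grab_frame("scene")[120:420,200:600,::-1]; b=manip.grab_frame("top")[150:450,200:600,::-1]
cv2.imwrite("pics/s3.png",np.hstack([a,b]))
E
```

```text
time: 7.7
tool_pos: [0.4053, 0.0201, 0.2323]
tool_rot: [-0.0, 0.99, 0.138, 0.0]
contact_force: [0.8, -0.8, -4.2]
gripper_width: 0.155
grasp_force: 58.6
t 7.7 shift [-0.0076  0.0073 -0.0027] rot [-0.    -0.001 -0.002] pos [0.4053 0.0201 0.2323] j [-0.13 -0.52  2.09  0.    1.57  1.16] F [ 0.8 -0.8 -4.2] g 0.15540987522604563 58.61572802066803
```

View pics/s3.png

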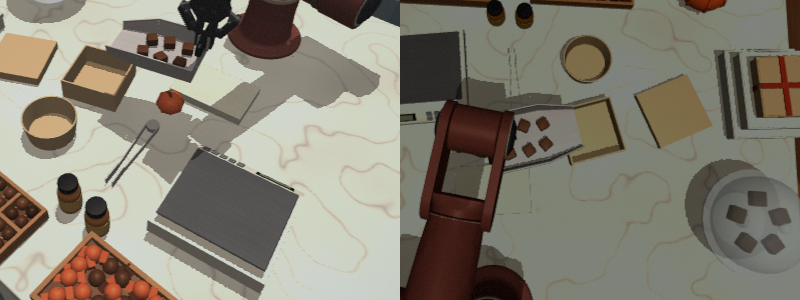

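The combined picture shows the spout over the near half of the box, the pan level and the fudge in place. The pan hangs over the pumpkin with room to spare. I'll pre-tip about 11°, which is below the slip angle, turning about the spout, and then lower it.

Scaled: -0.0107 m is -0.1712, -0.007 m is -0.112.

```bash
python3 shift.py '{"aperture": [0,0,0,0,0],"x": [-0.112,0,0,0,0],"y": [0.096,0.0448,0.0448,0.0448,0.0448],"z": [0,-0.1712,-0.1712,-0.1712,-0.1712],"drx": [0,0.05,0.05,0.05,0.05],"dry": [0,0,0,0,0],"drz": [0,0,0,0,0]}' >/dev/null
python3 shift.py '{"aperture": [0,0,0,0,0],"x": [0,0,0,0,0],"y": [0.048,0.0768,0.0768,0.0768,0.024],"z": [0.2352,0.376,0.376,0.376,0.12],"drx": [0,0,0,0,0],"dry": [0,0,0,0,0],"drz": [0,0,0,0,0]}'
python3 shift.py '{"aperture": [0,0],"x": [0,0],"y": [0,0],"z": [0,0],"drx": [0,0],"dry": [0,0],"drz": [0,0]}' >/dev/null
cat >> h.py <<'E'
def spout():
    s=manip.state(); q=s["tool_rot"]; M=R.from_quat([q[1],q[2],q[3],q[0]]); p=s["tool_pos"]+M.apply([0,.213,.0516])
    d=M.as_matrix()[:,1]; print("t",s["time"],"spout",np.round(p,4),"tilt",np.degrees(-np.arcsin(d[2])),"rel box",np.round(R.from_euler('z',-17.5,degrees=True).apply(p-[.47,-.232,0]),4),"F",s["contact_force"].round(1),s["joint_pos"].round(2))
E
python3 - <<'E'
from h import *
import cv2
spout(); a=manip.grab_frame("scene")[120:280,220:450,::-1]; b=manip.grab_frame("top")[200:360,280:450,::-1]
cv2.imwrite("pics/s4.png",cv2.resize(np.hstack([a,b]),None,fx=2,fy=2))
E
```

```text
time: 9.05
tool_pos: [0.4026, -0.0002, 0.1761]
tool_rot: [-0.1, 0.985, 0.139, -0.016]
contact_force: [0.4, 0.5, -4.0]
gripper_width: 0.153
grasp_force: 58.9
t 9.3 spout [ 0.46   -0.1921  0.0878] tilt 11.39248904470967 rel box [0.0024 0.0411 0.0878] F [ 0.1 -0.3 -5.3] [-0.3  -0.43  2.12  0.17  1.55  0.97]
```

View pics/s4.png

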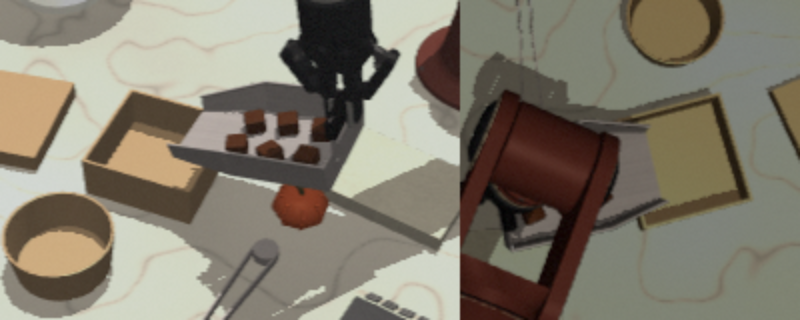

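The spout sits over the box, about 30 mm inside its near wall, and the fudge hasn't moved. Now I tip slowly.

Scaled: -0.0085 m is -0.136, 0.0022 m is 0.0352.

```bash
python3 shift.py '{"aperture": [0,0,0,0,0],"x": [0,0,0,0,0],"y": [0.0352,0.0352,0.0352,0.0176,0.0176],"z": [-0.136,-0.136,-0.136,-0.0688,-0.0688],"drx": [0.04,0.04,0.04,0.02,0.02],"dry": [0,0,0,0,0],"drz": [0,0,0,0,0]}' >/dev/null
python3 shift.py '{"aperture": [0,0,0,0,0],"x": [0,0,0,0,0],"y": [0.0176,0.0176,0,0.0176,0],"z": [-0.0688,-0.0688,0,-0.0688,0],"drx": [0.02,0.02,0,0.02,0],"dry": [0,0,0,0,0],"drz": [0,0,0,0,0]}' >/dev/null
python3 - <<'E'
from h import *
import cv2
spout(); cv2.imwrite("pics/a1.png",manip.grab_frame("scene")[120:280,220:450,::-1])
E
python3 shift.py '{"aperture": [0,0,0,0,0],"x": [0,0,0,0,0],"y": [0.0176,0,0.0176,0,0],"z": [-0.0688,0,-0.0688,0,0],"drx": [0.02,0,0.02,0,0],"dry": [0,0,0,0,0],"drz": [0,0,0,0,0]}' >/dev/null
python3 - <<'E'
from h import *
import cv2
spout(); cv2.imwrite("pics/a2.png",manip.grab_frame("scene")[120:280,220:450,::-1])
E
python3 shift.py '{"aperture": [0,0,0,0,0],"x": [0,0,0,0,0],"y": [0.0176,0,0.0176,0,0],"z": [-0.0688,0,-0.0688,0,0],"drx": [0.02,0,0.02,0,0],"dry": [0,0,0,0,0],"drz": [0,0,0,0,0]}' >/dev/null
python3 - <<'E'
from h import *
import cv2
spout(); cv2.imwrite("pics/a3.png",manip.grab_frame("scene")[120:280,220:450,::-1])
I=[cv2.imread(f"pics/a{i}.png") for i in (1,2,3)]
cv2.imwrite("pics/s5.png",cv2.resize(np.hstack(I),(800,186*1)))
E
```

```text
t 10.65 spout [ 0.4593 -0.1923  0.087 ] tilt 24.067511633633785 rel box [0.0018 0.0411 0.087 ] F [ 0.5  0.2 -5. ] [-0.46 -0.33  2.02  0.31  1.74  0.84]
t 11.325 spout [ 0.4593 -0.1922  0.087 ] tilt 26.358114079783032 rel box [0.0017 0.0412 0.087 ] F [ 0.4  0.7 -3.8] [-0.48 -0.31  1.99  0.33  1.77  0.82]
t 12.0 spout [ 0.4592 -0.1923  0.087 ] tilt 28.653199875469173 rel box [0.0017 0.0411 0.087 ] F [ 1.  -0.2 -3.1] [-0.51 -0.28  1.97  0.36  1.8   0.81]
```

View pics/s5.png

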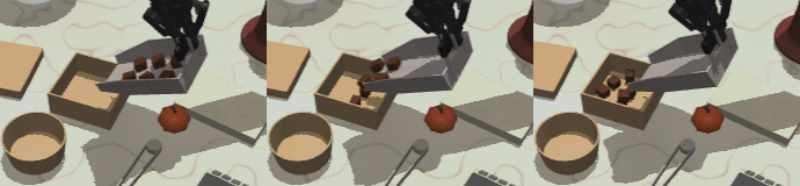

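The three frames show the squares sliding off and landing in the box, at (610,85) in the last one. I'll tip a little further to be sure, back off upward, and check the count.

Scaled: -0.0085 m is -0.136, 0.0022 m is 0.0352.

```bash
python3 shift.py '{"aperture": [0,0,0,0,0],"x": [0,0,0,0,0],"y": [0.0352,0.0352,0.0352,0,0],"z": [-0.136,-0.136,-0.136,0,0],"drx": [0.04,0.04,0.04,0,0],"dry": [0,0,0,0,0],"drz": [0,0,0,0,0]}' >/dev/null
python3 shift.py '{"aperture": [0,0,0,0,0],"x": [0,0,0,0,0],"y": [0,-0.16,-0.4,-0.4,0],"z": [0,-0.24,-0.64,-0.64,0],"drx": [0,0,0,0,0],"dry": [0,0,0,0,0],"drz": [0,0,0,0,0]}' >/dev/null
python3 - <<'E'
from h import *
import cv2
spout();err((.4,.011,.28),-74); a=manip.grab_frame("scene")[130:280,230:430,::-1]; b=manip.grab_frame("top")[220:370,300:450,::-1]
cv2.imwrite("pics/s6.png",cv2.convertScaleAbs(cv2.resize(np.hstack([a,b]),None,fx=2.25,fy=2.25,interpolation=2),alpha=1.2))
E
```

```text
t 13.3 spout [ 0.4639 -0.1998  0.206 ] tilt 35.08256799639804 rel box [0.0039 0.0325 0.206 ] F [ 0.1  0.2 -3.3] [-0.58 -0.25  1.75  0.45  2.08  0.84]
t 13.3 shift [-0.0027 -0.0098  0.1176] rot [-0.612 -0.007  0.002] pos [ 0.4228 -0.0611  0.3707] j [-0.58 -0.25  1.75  0.45  2.08  0.84] F [ 0.1  0.2 -3.3] g 0.15806544972370795 59.05297636985779
```

View pics/s6.png

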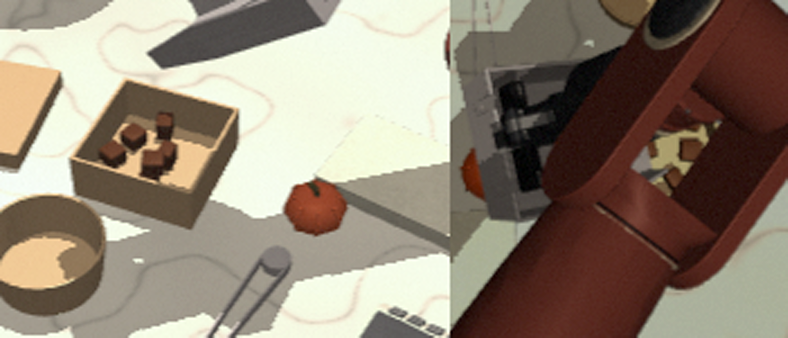

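Five squares are plain to see in the box at (113,152), (134,136), (165,125), (153,163) and (168,152). The sixth may be hidden behind the near wall. I've used all ten pictures, so I'll level the pan and check by colour segmentation.

```bash
python3 shift.py '{"aperture": [0,0,0,0,0],"x": [0,0,0,0,0],"y": [0,0,0,0,0],"z": [0,0,0,0,0],"drx": [-0.1,-0.17,-0.17,-0.17,0],"dry": [0,0,0,0,0],"drz": [0,0,0,0,0]}'
cat > cnt.py <<'E'
from h import *
import cv2
def comps(im):
    b=im.astype(int); m=((b[:,:,0]-b[:,:,2]>25)&(b[:,:,0]<150)&(b[:,:,0]>1.6*b[:,:,2])).astype(np.uint8)
    n,_,s,c=cv2.connectedComponentsWithStats(m); return [(c[i].round(1).tolist(),int(s[i,4])) for i in range(1,n) if s[i,4]>12]
def P(n,p):
    q=manip.camera_params(n); M,c=RT(q); v=q["intrinsics"]@(M.T@(np.array(p)-c)); return (v[:2]/v[2]).round(0)
if __name__=="__main__":
    spout()
    s=manip.state(); q=s["tool_rot"]; M=R.from_quat([q[1],q[2],q[3],q[0]])
    for n in ("scene","top"):
        im=manip.grab_frame(n); cv2.imwrite(f"pics/cnt_{n}.png",im[:,:,::-1])
        print(n,"panfloor",[P(n,s["tool_pos"]+M.apply(v)).tolist() for v in ((-.05,.02,.0516),(.05,.02,.0516),(.045,.21,.0516),(-.045,.21,.0516))],"boxfloor",[P(n,p).tolist() for p in ((.52,-.137,.06),(.56,-.28,.06),(.42,-.325,.06),(.377,-.186,.06))])
        print(comps(im))
E
python3 cnt.py
```

```text
time: 14.02
tool_pos: [0.4205, -0.0581, 0.3637]
tool_rot: [-0.006, 0.99, 0.141, -0.002]
contact_force: [0.1, 1.2, -3.4]
gripper_width: 0.158
grasp_force: 59.2
t 14.025 spout [ 0.4797 -0.262   0.3093] tilt 0.7524846741547134 rel box [ 3.000e-04 -3.150e-02  3.093e-01] F [ 0.1  1.2 -3.4] [-0.32 -0.48  1.85  0.01  1.78  0.97]
scene panfloor [[372.0, 111.0], [355.0, 137.0], [274.0, 115.0], [292.0, 93.0]] boxfloor [[314.0, 217.0], [262.0, 199.0], [286.0, 164.0], [335.0, 178.0]]
[([41.4, 16.3], 939), ([77.6, 10.0], 592), ([383.7, 2.6], 61), ([580.0, 37.5], 3592), ([9.0, 32.7], 753), ([347.2, 33.2], 391), ([534.6, 54.9], 925), ([458.8, 56.8], 40), ([459.7, 65.3], 126), ([107.2, 84.1], 907), ([504.1, 83.9], 937), ([79.2, 97.9], 980), ([540.5, 107.6], 1354), ([46.9, 113.6], 1062), ([152.1, 105.8], 38), ([15.5, 130.6], 1118), ([128.0, 109.5], 25), ([135.5, 121.2], 86), ([156.1, 129.7], 62), ([120.0, 135.3], 38), ([462.5, 161.3], 1172), ([296.0, 193.4], 499), ([279.7, 203.7], 21), ([319.8, 205.2], 16), ([89.7, 236.7], 1212), ([71.7, 207.6], 38), ([368.7, 213.8], 31), ([73.1, 218.9], 50), ([251.9, 219.5], 24), ([369.5, 226.9], 217), ([88.9, 393.3], 28816), ([252.7, 229.5], 34), ([267.8, 239.3], 27), ([179.0, 302.6], 3139), ([68.7, 294.7], 38), ([153.2, 313.0], 644), ([196.7, 351.1], 785), ([270.3, 320.9], 450), ([174.2, 331.9], 666), ([297.5, 344.3], 412), ([196.4, 352.6], 795), ([324.2, 432.5], 7106), ([285.1, 375.4], 19), ([362.7, 416.1], 57), ([263.2, 449.5], 361)]
top panfloor [[339.0, 307.0], [328.0, 261.0], [415.0, 244.0], [426.0, 285.0]] boxfloor [[356.0, 259.0], [409.0, 248.0], [425.0, 301.0], [372.0, 314.0]]
[([363.9, 158.0], 54161), ([296.2, 168.2], 170), ([324.0, 171.1], 163), ([385.8, 208.1], 1674), ([286.2, 361.1], 16283), ([473.1, 260.5], 3206), ([314.7, 300.1], 262), ([411.3, 299.7], 105), ([384.4, 308.3], 66), ([321.2, 446.6], 659), ([190.0, 442.6], 995)]
```

No brown blob shows inside the pan's floor polygon, so it looks empty. I'll carry it back to the scale.

Scaled: -0.041 m is -0.656, 0.0262 m is 0.4192.

```bash
python3 shift.py '{"aperture": [0,0,0,0,0],"x": [0,0,0.208,0.4192,0.4192],"y": [0,0,-0.328,-0.656,-0.656],"z": [0,0,0.08,0.184,0.184],"drx": [0,0,0,0,0],"dry": [0,0,0,0,0],"drz": [0.054,0.054,0,0,0]}' >/dev/null
python3 shift.py '{"aperture": [0,0,0,0,0],"x": [0.4192,0.4192,0.4192,0.4192,0.4192],"y": [-0.656,-0.656,-0.656,-0.656,-0.656],"z": [0.184,0.184,0.184,0.184,0.184],"drx": [0,0,0,0,0],"dry": [0,0,0,0,0],"drz": [0,0,0,0,0]}' >/dev/null
python3 shift.py '{"aperture": [0,0,0,0],"x": [0.4192,0.208,0,0],"y": [-0.656,-0.328,0,0],"z": [0.184,0.08,0,0],"drx": [0,0,0,0],"dry": [0,0,0,0],"drz": [0,0,0,0]}'
python3 cnt.py | grep -A1 top; python3 -c 'from h import *;err((.590,.346,.1346),-80.2)'
```

```text
time: 15.88
tool_pos: [0.5911, 0.3428, 0.2649]
tool_rot: [-0.005, 0.996, 0.084, -0.002]
contact_force: [-0.1, -0.6, -3.1]
gripper_width: 0.154
grasp_force: 59.4
top panfloor [[171.0, 228.0], [169.0, 188.0], [248.0, 182.0], [250.0, 218.0]] boxfloor [[356.0, 259.0], [409.0, 248.0], [425.0, 301.0], [372.0, 314.0]]
[([363.9, 158.0], 54316), ([116.6, 297.8], 20177), ([296.3, 168.3], 170), ([324.0, 171.1], 163), ([385.9, 208.2], 1673), ([473.1, 260.5], 3208), ([554.5, 238.1], 19), ([393.5, 275.8], 1780), ([317.0, 295.8], 488), ([294.7, 438.7], 1322), ([154.2, 465.0], 1991), ([311.5, 469.3], 83), ([304.0, 467.7], 102)]
t 15.97 shift [-0.0002 -0.002   0.1316] rot [-0.01   0.002 -0.002] pos [0.591  0.3428 0.2662] j [0.41 0.17 1.43 0.01 1.54 1.81] F [ 1.2 -0.4 -2.9] g 0.1554547043155691 59.36029493808746
```

```bash
python3 - <<'E'
import cv2,numpy as np
b=cv2.imread("pics/cnt_top.png").astype(int)
for nm,(x0,x1,y0,y1) in dict(box=(356,426,248,315),pan=(176,262,180,250)).items():
    c=b[y0:y1,x0:x1]; m=((c[:,:,2]<105)&(c[:,:,2]>1.7*c[:,:,0])&(c[:,:,2]>30)).astype(np.uint8)
    n,_,s,g=cv2.connectedComponentsWithStats(m); print(nm,[(g[i].round(),s[i,4]) for i in range(1,n) if s[i,4]>8])
c=b[248:315,356:426,2]
for r in c[8:60:2,6:66:2]: print("".join(" .:-=+*#%@"[::-1][min(9,v//22)] for v in r))
E
```

```text
box [(array([45., 34.]), np.int32(805)), (array([ 7., 39.]), np.int32(66)), (array([27., 22.]), np.int32(143)), (array([31., 36.]), np.int32(89)), (array([51., 38.]), np.int32(107))]
pan []
**+++==+*##*+---------=%%-----
+==+*##*+=-------------%%+----
*##*+=-----------------#%#----
*=--------=------------=%%----
--------=+++=-----------%%+---
-------=+**#*=------====#%*---
-------**#***+-----=####*%#---
-------=#*****+----=%**##%%+--
--------*%*****----=%***#%%*--
---------##**#=----+#****=%#--
----------#*+------=%#***=%%=-
=----------==--------=+*+-#%*-
+---------+**#=-----=====-*%#-
#---------*#***-----####*==%%-
%---------=#***-----%****+-%%+
%+--------=%***+----%****+-*%#
*+---------%***+---=%****+-=%%
=#---------+#*+-----%****=-=%%
=%---------------=+---+++---#%
-#+-------------=+**------===%
-=*------------=*%##+-===++**%
-=#-------------+#****+*++++*#
--%+-----------==%****+++++++=
--**--------=++++*%*%#+++=--==
--=#----==++++++++#%*==-==----
--=%==++++++++++++=-==--------
```

```bash
python3 - <<'E'
from cnt import *
b=cv2.imread("pics/cnt_scene.png").astype(int)
for uv in ((383,270),(402,271),(387,284),(407,286),(397,298)):
    w=onz("top",uv,.02); print(uv,w.round(3),"scene",P("scene",w))
# s6 crop to full px
print([(230+x/2.25,130+y/2.25) for x,y in ((113,152),(134,136),(165,125),(153,163),(168,152))])
c=cv2.imread("pics/cnt_scene.png").astype(int)[175:220,268:325,2]
for r in c: print("".join(" .:-=+*#%@"[::-1][min(9,v//20)] for v in r))
E
```

```text
(383, 270) [ 0.501 -0.216  0.02 ] scene [296. 209.]
(402, 271) [ 0.501 -0.268  0.02 ] scene [282. 200.]
(387, 284) [ 0.463 -0.228  0.02 ] scene [303. 199.]
(407, 286) [ 0.461 -0.283  0.02 ] scene [288. 189.]
(397, 298) [ 0.426 -0.256  0.02 ] scene [304. 187.]
[(280.22222222222223, 197.55555555555554), (289.55555555555554, 190.44444444444446), (303.3333333333333, 185.55555555555554), (298.0, 202.44444444444446), (304.6666666666667, 197.55555555555554)]
           -*********+*++*****+*+***+++*+**+**++*++++=:. 
          :+*******+++**+++*++****++*++*****++*+**+++*+*=
         .=************+++++*++*****+***+**+*+**+*+*+*+*+
         -***********++**++++++*+***++**++**+*++*+**+*+++
        :+*********++*+*******++*******++**++***+**++++++
       .=***********+*****+*+****#####**+++*++*++++++++**
       -**********+====+**+**+**++++*##*++*+++****++**+**
      :+*********+=----==++*+++*++++++**+*+*+**+*++******
     .=**********+=--------===+*++++++**++**++++*++**++**
     -**********+=--===-------==++++++**++*++*+*+++***+**
    :+*********+.  -+++==-----=+++++++#*++++++*+*+**+***+
   .=*
[... 1263 characters left out ...]
.=****
++**++*+*++*++**+*+=:   -+*####%*-                 -*****
++***+++**+++**++*+*+*=:.  :+*%%*.                :+*****
+*++*+*+***++**+++**+*+**==:   -+.                -******
**+++++*+*++++*+*+*+**+++**+*=:                  :+******
+++*+*+****+++***+*+++**+**+*+*+=:.              -*******
+**+***+**+*+*+*++****+***++*+**++*==:          :+*******
++*+++*+*+***++**+++**+**++*+*****+*+**+:.     .=*******-
**++++*+++++****++*+*++++**+*+*+**+**+*+++==:  -********.
***+++++++++++****++**+*++++++**+*+******+++++*********+.
*+*+*++*++*+**+**+++**+****+***+*+++***+*++++*********+. 
-=+++++**++*+***++*+*+**+++++++*******++****++********=  
:::--=+*++*+++++++**++++*+*++*+**+*++*+++**+*+*******+.
```

The top view shows five dark blobs in the box. The one at (383,270) is about 1.5 squares in area, and in the scene view it sits some 20 mm higher than the floor, so it is one square on top of another. That makes six, with no brown in the pan, so I set the pan down.

Units first: shifts go in shares of 62.5 mm. So -0.002 m is -0.032, 0.04 m is 0.64.

```bash
python3 shift.py '{"aperture": [0,0,0,0,0],"x": [0,0,0,0,0],"y": [-0.032,0,0,0,0],"z": [0.32,0.64,0.56,0.24,0.128],"drx": [-0.01,0,0,0,0],"dry": [0,0,0,0,0],"drz": [0,0,0,0,0]}'
python3 shift.py '{"aperture": [0,0,0,0],"x": [0,0,0,0],"y": [0,0,0,0],"z": [0.08,0.048,0,0],"drx": [0,0,0,0],"dry": [0,0,0,0],"drz": [0,0,0,0]}'
python3 -c 'from h import *;err((.590,.346,.1346),-80.2)'
```

```text
time: 16.6
tool_pos: [0.5898, 0.3461, 0.1475]
tool_rot: [0.0, 0.996, 0.085, -0.001]
contact_force: [1.0, -0.3, -1.8]
gripper_width: 0.152
grasp_force: 59.4
time: 17.1
tool_pos: [0.5906, 0.3465, 0.1413]
tool_rot: [-0.0, 0.996, 0.085, 0.0]
contact_force: [0.9, -0.6, -4.0]
gripper_width: 0.151
grasp_force: 59.4
t 17.1 shift [-0.0007  0.0004  0.0067] rot [-0. -0. -0.] pos [0.5906 0.3465 0.1413] j [0.42 0.26 1.54 0.   1.34 1.82] F [ 0.9 -0.6 -4. ] g 0.15071961326398892 59.382410645484924
```

```bash
for i in 1; do python3 shift.py '{"aperture": [0,0,0],"x": [0,0,0],"y": [0,0,0],"z": [0.032,0.032,0],"drx": [0,0,0],"dry": [0,0,0],"drz": [0,0,0]}'; done; python3 shift.py '{"aperture": [0,0,0],"x": [0,0,0],"y": [0,0,0],"z": [0.024,0,0],"drx": [0,0,0],"dry": [0,0,0],"drz": [0,0,0]}'
```

```text
time: 17.48
tool_pos: [0.59, 0.3462, 0.1361]
tool_rot: [0.0, 0.996, 0.085, -0.001]
contact_force: [-0.0, 0.1, -4.5]
gripper_width: 0.154
grasp_force: 59.4
time: 17.85
tool_pos: [0.5903, 0.3463, 0.1351]
tool_rot: [0.0, 0.996, 0.085, -0.0]
contact_force: [-0.4, -0.5, -3.4]
gripper_width: 0.157
grasp_force: 59.4
```

Scaled: 0.0015 m is 0.024.

```bash
python3 shift.py '{"aperture": [0,0,0],"x": [0,0,0],"y": [0,0,0],"z": [0.024,0,0],"drx": [0,0,0],"dry": [0,0,0],"drz": [0,0,0]}'|grep -E "pos|force"; python3 shift.py '{"aperture": [0,0,0],"x": [0,0,0],"y": [0,0,0],"z": [0.024,0,0],"drx": [0,0,0],"dry": [0,0,0],"drz": [0,0,0]}'|grep -E "pos|force"
```

```text
tool_pos: [0.5904, 0.3465, 0.1346]
contact_force: [-3.0, -0.7, 4.8]
grasp_force: 60.3
tool_pos: [0.5906, 0.3465, 0.1346]
contact_force: [-5.4, -2.0, 8.7]
grasp_force: 61.2
```

Contact is at the same height as at the start. I let go, keep still, and rise.

Scaled: -0.001 m is -0.016.

```bash
python3 shift.py '{"aperture": [0.2,0.3,0.6,1,1],"x": [0,0,0,0,0],"y": [0,0,0,0,0],"z": [-0.016,0,0,0,0],"drx": [0,0,0,0,0],"dry": [0,0,0,0,0],"drz": [0,0,0,0,0]}'
python3 shift.py '{"aperture": [1,1,1,1,1],"x": [0,0,0,0,0],"y": [0,0,0,0,0],"z": [0,-0.32,-0.64,-0.64,-0.64],"drx": [0,0,0,0,0],"dry": [0,0,0,0,0],"drz": [0,0,0,0,0]}'
python3 shift.py '{"aperture": [1,1,1,1],"x": [-0.8,-0.8,0,0],"y": [0,0,0,0],"z": [0,0,0,0],"drx": [0,0,0,0],"dry": [0,0,0,0],"drz": [0,0,0,0]}' >/dev/null
python3 - <<'E'
from cnt import *
for n in ("top","scene"): cv2.imwrite(f"pics/end_{n}.png",manip.grab_frame(n)[:,:,::-1])
def m(f): 
    g=cv2.imread(f).astype(int)[95:265,160:270]; return g
for z in ((183,190),(205,207),(232,212)): pass
t0=cv2.imread("pics/top0.png");t1=cv2.imread("pics/end_top.png")
# shift of the bar and spout areas, and of box and others, by template matching with subregions
for k,(x,y,w,h) in dict(bar=(164,190,14,46),spout=(205,180,58,70),box=(352,245,78,74),tub=(358,183,56,52),pump=(303,280,30,30),tongs=(305,190,22,90),lid=(434,222,80,76),jars=(284,147,52,34)).items():
    r=cv2.matchTemplate(t1[y-8:y+h+8,x-8:x+w+8],t0[y:y+h,x:x+w],cv2.TM_CCOEFF_NORMED); _,v,_,l=cv2.minMaxLoc(r); print(k,l[0]-8,l[1]-8,round(v,3))
print(manip.state()["contact_force"],manip.state()["time"],manip.state()["tool_pos"])
E
```

```text
time: 19.23
tool_pos: [0.5902, 0.3463, 0.1328]
tool_rot: [0.0, 0.996, 0.085, -0.001]
contact_force: [-1.1, 0.3, 0.2]
gripper_width: 0.919
grasp_force: 0.0
time: 19.85
tool_pos: [0.5905, 0.3464, 0.2764]
tool_rot: [-0.0, 0.996, 0.085, 0.0]
contact_force: [0.8, -0.4, 0.7]
gripper_width: 1.0
grasp_force: 0.0
bar -3 0 0.656
spout 0 0 0.66
box 0 0 0.632
tub 0 0 0.999
pump 0 0 0.999
tongs 0 0 0.987
lid 0 0 0.808
jars 0 0 0.999
[ 0.68178438 -0.61976635  0.43049638] 20.45 [0.49302619 0.32954455 0.27422438]
```

```bash
python3 -c 'from plant import manip;print(manip.job_done())'
```

```text
the job is handed in; nothing more can be done
None
```

I tipped the fudge into the gift box, stood the empty pan back on the middle of the platter, let it go, and handed the job in at about 20.5 s; the verdict was not shown, and the count of six comes from five separate shapes in the pictures, one read as two stacked squares.

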